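# Fold away the jointed drying rail

## Robot

A 6-joint arm with a two-finger parallel gripper is mounted at the origin on the work surface. World frame = base frame: x ahead of the robot, y to its left, z up, the work surface at z = 0. Lengths are in mm, angles in rad, forces in N, time in s.
With the tool pointing down it reaches from about 350 to 775 mm from the base axis. Payload 7.3 kg.
Tool frame: the origin (TCP) lies on the centre line of the jaws, within the pads' length; the fingertips stand bot.nose_length ahead of it and the grasp point (between the pads) lies 6 mm ahead of it (bot.nose_length is the distance from the TCP to the fingertips, in mm); x points along the fingers, y is the direction in which the jaws open and shut, and the axes are right-handed (so a half turn about x gives the same grasp; the last joint's range is limited). The gripper opens to 92 mm and grips with 3 to 60 N. Pads are 19 mm wide; open, the fingers measure 130 mm over their backs; the gripper's body (75 mm by 190 mm) begins 47 mm behind the grasp point.
Start: joints at [-1.492, 0.342, 1.524, -0, 1.275, -0.146], TCP at [117.05, -511.803, 251.741] pointing down, gripper open.
Joint ranges: [-2.53, 2.53], [-0.77, 2.02], [0.04, 2.7], [-1, 4.14], [0.28, 2.66], [-3.11, 3.11]. Speed limits (rad/s): [2.57, 2.57, 3.14, 3.14, 3.14, 3.14].

## Interface

Orientations are given as [roll, pitch, yaw] about the fixed x, y, z axes, in that order (R = Rz(yaw) Ry(pitch) Rx(roll)).
In Python, from plant import bot gives the robot as it stands. The module is installed in compiled form; this text tells all that it offers.
- The arm moves only by the tool move_arm, never from a script. Its argument "deltas" is a list of rows, each an object of numbers: "x", "y", "z": the shift along the tool's x, y, z each as a share of 40 mm, from -1 to 1; "roll": the turn about the tool's x as a share of 4 degrees, from -1 to 1. A call has 1 to 20 rows; each row shifts and turns the commanded pose from where the row before left it, along the tool's axes as they then stand; what a row does not reach is not made up. A row lasts 1/12 s, in which the tool goes at most 41.7 mm and 7.16 degrees, less where a joint would pass 70% of its speed; a pose out of reach is approached as far as the arm can. A call with a number of a shift or a turn outside -1 to 1 is refused whole. A call with a gripper value outside its range is refused whole. "grip" is the opening, from 0 (shut) to 1 (fully open), set as the call begins (left out, the last holds). The fingers move at their own pace and stop on an object; the grip force is fixed at half the most. Time passes only in rows, so rows that do not move let the fingers close. It gives the time, the measured TCP pose, the force and the opening at its end, in the units of the state.
- bot.get_obs(): the state, without advancing time (a new reading comes with each control period).
- bot.capture(name): name is "side" or "top" or "wrist"; returns the picture (400x640x3 uint8, red, green, blue); there is no depth.
- bot.camera_model(name): a dict with "fovy" (degrees; the focal length in pixels is half the picture's height over the tangent of half this angle, whatever the lens; pixels are square), "cx", "cy" (the principal point, pixels), "R" (3x3) and "t" (3): a world point X has camera coordinates R X + t; the wrist camera has in their place "hand_eye" (4x4, takes a point from camera to tool coordinates, whose origin is the TCP and whose axes are the tool frame's). Camera axes: x right, y down, z forward; pixel columns grow to the right and rows downward; lengths in mm; the calibration is good to about 2 mm. A picture is of the moment at which its call begins: read the wrist's pose just before it. camera_model takes no time and is no camera call.
- bot.close_job(): hands the job in, once; it reports no verdict.
The state is a dict: "time": time; "joint_positions": joint angles; "dq": joint speeds; "tau": joint torques, N m; "tool_pos": TCP position; "tcp_rot": TCP orientation; "contact_force": force on the tool from outside, world axes, zero at the start; "moment": the same for the moment, N m; "grip_width": finger opening in mm.
Only numpy, scipy, OpenCV 4.12 (cv2) and the standard library are available. Lean on these libraries where they do the work, as an engineer would, in place of code of your own. Each camera call takes 0.05 s, during which the arm holds its last target. There are 200 camera calls.

## Task

Fold away the jointed drying rail on the utility-room worktop, one section at a time: first fold the outer arm (red knob) right back over the inner arm, so that the red knob stands over the post; only then swing the folded pair round to park with its black elbow knob over the yellow rest, not the blue one. Let go of it there, still folded.

Things in the scene. Friction and masses are not known exactly. Their poses are not given: they have to be found in the camera images.
- tip_knob (a point): Centre, 146 mm above the worktop, of the red knob (upright cylinder, 24 mm across, 124 to 168 mm high, turns freely) on the end of the white outer arm (20 mm wide, top at 122 mm), 150 mm from the elbow axis. The arm turns level about the elbow, friction 0.1 N m, stays where left; it starts about square to the inner arm and folds the short way to a stop, red knob over the post.
- elbow_knob (a point): Centre, 146 mm above the worktop, of the black knob on the elbow axis, where both arms meet; same size as the red knob, turns freely too. It belongs to the white inner arm (20 mm wide, top at 104 mm), 150 mm from the post's axis, which swings level about the post, friction 0.25 N m, stays where left, and passes freely over either rest: no stop there.
- post_axis (a point): Point on the vertical axis of the rail's fixed steel post, 105 mm above the worktop: the hinge of the inner arm. Nothing of the post stands higher, so the folded outer arm lies above it, exactly over the inner arm.
- yellow_rest (a point): Centre of the upper face, 86 mm above the worktop, of the yellow rest: a round cap 64 mm across on a thin fixed steel stand, about 150 mm from the post on one side of it (which side varies). The inner arm passes just above it; parked means that the black knob stands over it.
- blue_rest (a point): Centre of the upper face, 86 mm above the worktop, of the blue rest: alike but for its colour, on the other side of the post; not to be used.
Mind the look-alikes: they are no part of the job. Leave any green, orange or turquoise look-alike of the part that bears yellow_rest alone.

How it is judged:
By the outcome, as a careful person would: the job done as asked, in the order asked, and still so for the second after the job is handed in, with the robot touching nothing.
It also fails if it takes over 51 s, if anything falls off the work surface, if the arm or the gripper's body presses on something with over 40 N, if the wrist force passes 120 N, or if a joint passes its speed limit or range.

## Working session

There is one attempt and no reset: what is moved stays moved. The work goes in short steps, Python scripts to look and compute and a tool call to move; the robot and the scene stay as the last step left them, time stands still between calls to the robot, and variables do not carry over. Pictures are saved under pics/ and viewed, and the job is handed in when it is done.

Besides the shell and the picture viewer there is one more tool, called after "Request:" as name(argument=value, ...), one argument or row to a line, values as JSON. move_arm: Moves the arm, as the interface text tells. Its arguments: {"type":"object","properties":{"deltas":{"type":"array","items":{"type":"object","properties":{"x":{"type":"number"},"y":{"type":"number"},"z":{"type":"number"},"roll":{"type":"number"}}}},"grip":{"type":"number"}},"required":["deltas"]}

```bash
mkdir -p pics
python3 - <<'E'
from plant import bot
import cv2
for n in("top","side"):
    im=bot.capture(n); cv2.imwrite(f"pics/{n}0.png",im[:,:,::-1])
    print(n,bot.camera_model(n))
o=bot.get_obs();print(o["time"],o["tool_pos"],o["tcp_rot"],o["grip_width"],bot.nose_length)
E
```

```text
top {'fovy': 50.007845398482374, 'cx': 318.9917975002204, 'cy': 203.03906297598314, 'R': array([[-0.02085398, -0.99836282, -0.05326162],
       [-0.98221801,  0.0304005 , -0.18526625],
       [ 0.18658211,  0.04845099, -0.98124391]]), 't': array([ 57.03265133, 568.56745859, 792.30352207])}
side {'fovy': 46.564154445193424, 'cx': 319.76404782912147, 'cy': 205.01678428560655, 'R': array([[ 0.98148652, -0.19074998,  0.01728155],
       [-0.1317518 , -0.73788714, -0.6619396 ],
       [ 0.1390168 ,  0.64740792, -0.74935794]]), 't': array([-535.19910143,  161.93600716,  871.31023774])}
0.1 [ 117.03881045 -511.47980588  251.11272068] [-1.71200372  1.5694668   1.65441538] 91.95325536482059 25.0
```

View pics/top0.png

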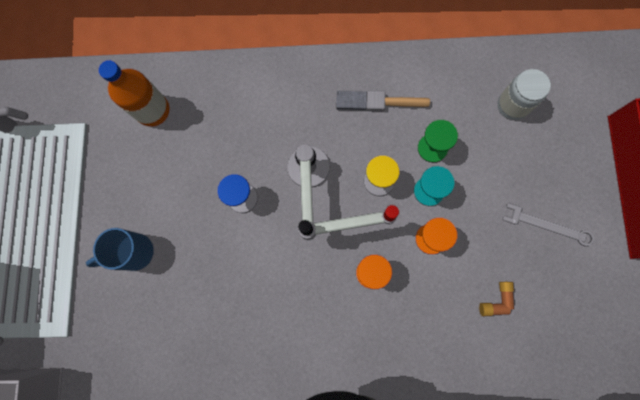

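View pics/side0.png

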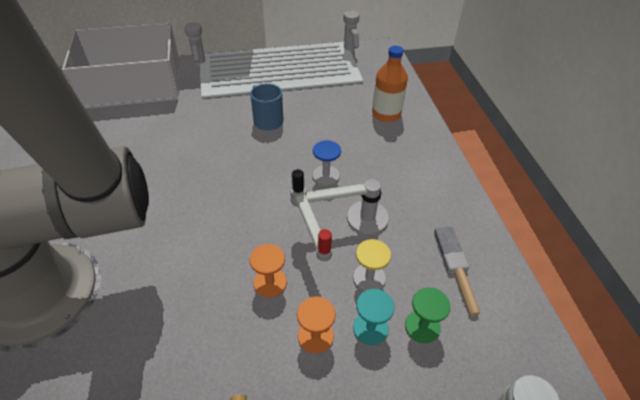

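The top view shows the post at (305,153), black knob (306,228), red knob (391,213), yellow rest (382,171) and blue rest (234,190). The look-alikes are green (440,135), turquoise (437,183) and two orange caps. Only the yellow cap stands on a thin steel stand about 150 mm from the post.

```bash
cat > h.py <<'E'
from plant import bot
import cv2, numpy as np
def ray(cam,u,v,z):
    m=bot.camera_model(cam); f=200/np.tan(np.radians(m["fovy"]/2))
    d=m["R"].T@np.array([(u-m["cx"])/f,(v-m["cy"])/f,1]); c=-m["R"].T@m["t"]
    return c+d*(z-c[2])/d[2]
def proj(cam,X):
    m=bot.camera_model(cam); f=200/np.tan(np.radians(m["fovy"]/2))
    p=m["R"]@np.array(X,float)+m["t"]; return f*p[0]/p[2]+m["cx"],f*p[1]/p[2]+m["cy"]
def blob(im,name,box):
    h=cv2.cvtColor(im,cv2.COLOR_RGB2HSV).astype(int); H,S,V=h[...,0],h[...,1],h[...,2]
    k={"red":((H<5)|(H>174))&(S>150)&(V>60),"yellow":(H>18)&(H<32)&(S>150)&(V>80),"blue":(H>105)&(H<125)&(S>150)&(V>80),"black":V<45}[name]
    m=np.zeros_like(k); x0,y0,x1,y1=box; m[y0:y1,x0:x1]=k[y0:y1,x0:x1]
    n,l,s,c=cv2.connectedComponentsWithStats(m.astype(np.uint8)); i=1+s[1:,4].argmax(); return c[i],s[i]
E
python3 - <<'E'
from h import *
t=cv2.imread("pics/top0.png")[:,:,::-1].copy(); s=cv2.imread("pics/side0.png")[:,:,::-1].copy()
T={"red":(375,195,410,230,146),"black":(290,215,325,245,146),"yellow":(360,150,402,195,86),"blue":(212,170,255,210,86)}
S={"red":(310,220,340,262,146),"black":(285,160,310,196,146),"yellow":(350,235,395,275,86),"blue":(305,135,345,165,86)}
P={}
for k in T:
    for n,im,B in(("top",t,T),("side",s,S)):
        c,st=blob(im,k,B[k][:4]); p=ray(n,*c,B[k][4]); P[n,k]=p; print(k,n,c.round(1),st,p.round(1))
p=ray("top",305,153,105);print("post top",p.round(1),"side proj",proj("side",p)); print("side post",ray("side",372,187,105).round(1))
for k in P: print(k,np.linalg.norm(P[k][:2]-p[:2]).round(1))
print("red-black",np.linalg.norm(P["top","red"]-P["top","black"]),np.linalg.norm(P["side","red"]-P["side","black"]))
cv2.imwrite("pics/crop.png",cv2.resize(t[120:290,200:470],None,fx=2.9,fy=2.9,interpolation=2)[:,:,::-1])
E
```

```text
red top [391.  212.7] [384 206  15  15 166] [531.6 -86.8 146. ]
red side [324.4 241.4] [319 230  12  24 258] [533.3 -89.4 146. ]
black top [305.6 227.5] [299 221  14  14 149] [509.8  62.  146. ]
black side [297.6 180.9] [293 170  10  23 205] [511.7  58.3 146. ]
yellow top [382.4 171.2] [367 156  32  32 810] [622.2 -81.9  86. ]
yellow side [373.1 266. ] [360 262  28   7  40] [ 617.5 -113.6   86. ]
blue top [233.3 189.8] [218 175  32  31 772] [595.1 206.1  86. ]
blue side [326.5 150.4] [313 141  28  20 418] [597.3 197.8  86. ]
post top [657.9  64.4 105. ] side proj (np.float64(369.9876070851127), np.float64(184.03982700213996))
side post [659.7  55.8 105. ]
('top', 'red') 197.1
('side', 'red') 198.0
('top', 'black') 148.1
('side', 'black') 146.4
('top', 'yellow') 150.7
('side', 'yellow') 182.6
('top', 'blue') 154.9
('side', 'blue') 146.5
red-black 150.43582688892164 149.24499430593866
```

View pics/crop.png

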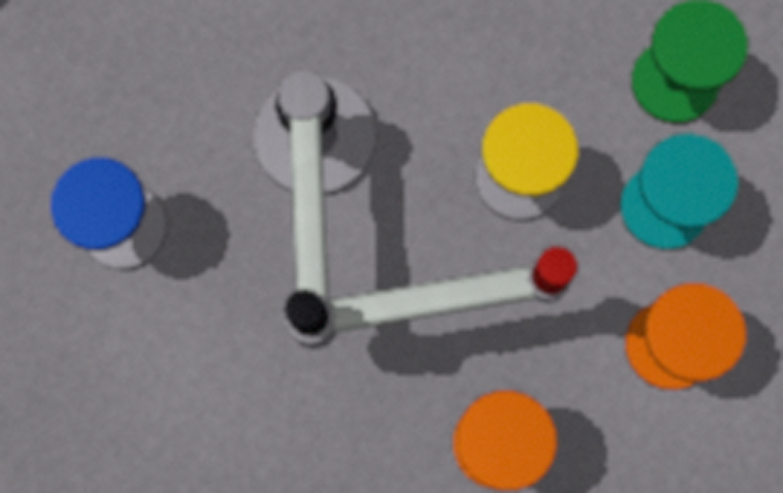

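Everything fits: link lengths 148 and 150 mm, yellow at (622,-82) and 151 mm from the post. I square the jaws to the world axes, so that tool y = -Y, z = -X and x = -Z, and go above the red knob.

Request:
move_arm(
  deltas=[
    {"roll": 0.8},
    {"roll": 0.8},
    {"roll": 0.8},
    {"roll": 0.8},
    {"y": -0.3, "z": -0.3},
    {"y": -0.7, "z": -0.7},
    {"y": -0.7, "z": -0.7},
    {"y": -0.7, "z": -0.7},
    {"y": -0.7, "z": -0.7},
    {"y": -0.7, "z": -0.7},
    {"y": -0.7, "z": -0.7},
    {"y": -0.7, "z": -0.7},
    {"y": -0.7, "z": -0.7},
    {"y": -0.7, "z": -0.7},
    {"y": -0.7, "z": -0.7},
    {"y": -0.7, "z": -0.7},
    {"y": -0.7, "z": -0.7},
    {"y": -0.7, "z": -0.7},
    {"y": -0.7, "z": -0.7},
    {},
  ],
  grip=1,
)

```text
$.deltas[0]: bad value
```

```bash
cat >> h.py <<'E'
from scipy.spatial.transform import Rotation as Ro
def wrist_pic(fn):
    o=bot.get_obs(); im=bot.capture("wrist"); cv2.imwrite(fn,im[:,:,::-1])
    return o,im
def wray(o,u,v,z):
    m=bot.camera_model("wrist"); f=200/np.tan(np.radians(m["fovy"]/2)); E=np.array(m["hand_eye"])
    R=Ro.from_euler("xyz",o["tcp_rot"]).as_matrix(); d=R@E[:3,:3]@np.array([(u-m["cx"])/f,(v-m["cy"])/f,1]); c=R@E[:3,3]+o["tool_pos"]
    return c+d*(z-c[2])/d[2]
E
python3 - <<'E'
from h import *
o,im=wrist_pic("pics/w1.png")
print(o["time"],o["tool_pos"].round(1),Ro.from_euler("xyz",o["tcp_rot"]).as_matrix().round(3),o["joint_positions"].round(2))
E
```

```text
0.1 [ 117.  -511.5  251.1] [[-0.     0.223 -0.975]
 [ 0.001 -0.975 -0.223]
 [-1.    -0.001 -0.   ]] [-1.49  0.34  1.52 -0.    1.28 -0.15]
```

View pics/w1.png

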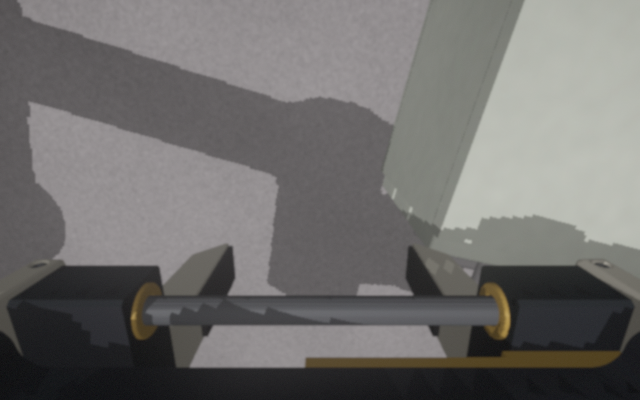

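The call was refused, so the wrist view still shows the start place. Rows need all four keys.

Request:
move_arm(
  deltas=[
    {"x": 0, "y": 0, "z": 0, "roll": 0.8},
    {"x": 0, "y": 0, "z": 0, "roll": 0.8},
    {"x": 0, "y": 0, "z": 0, "roll": 0.8},
    {"x": 0, "y": 0, "z": 0, "roll": 0.8},
    {"x": 0, "y": -0.3, "z": -0.3, "roll": 0},
    {"x": 0, "y": -0.7, "z": -0.7, "roll": 0},
    {"x": 0, "y": -0.7, "z": -0.7, "roll": 0},
    {"x": 0, "y": -0.7, "z": -0.7, "roll": 0},
    {"x": 0, "y": -0.7, "z": -0.7, "roll": 0},
    {"x": 0, "y": -0.7, "z": -0.7, "roll": 0},
    {"x": 0, "y": -0.7, "z": -0.7, "roll": 0},
    {"x": 0, "y": -0.7, "z": -0.7, "roll": 0},
    {"x": 0, "y": -0.7, "z": -0.7, "roll": 0},
    {"x": 0, "y": -0.7, "z": -0.7, "roll": 0},
    {"x": 0, "y": -0.7, "z": -0.7, "roll": 0},
    {"x": 0, "y": -0.7, "z": -0.7, "roll": 0},
    {"x": 0, "y": -0.7, "z": -0.7, "roll": 0},
    {"x": 0, "y": -0.7, "z": -0.7, "roll": 0},
    {"x": 0, "y": -0.7, "z": -0.7, "roll": 0},
    {"x": 0, "y": 0, "z": 0, "roll": 0},
  ],
  grip=1,
)

```text
time: 1.82
tool_pos: [524.0, -102.4, 251.2]
tcp_rot: [-2.303, 1.568, 0.845]
contact_force: [-1.0, -0.1, 0.2]
grip_width: 91.7
```

Run:
```python
from h import *
o,im=wrist_pic("pics/w2.png")
print(o["time"],o["tool_pos"].round(1),Ro.from_euler("xyz",o["tcp_rot"]).as_matrix().round(3),o["joint_positions"].round(2))
try:
    c,s=blob(im,"red",(0,0,640,400)); print(c,s,wray(o,*c,146).round(1))
except Exception as e: print(e)
```

```text
1.8167 [ 524.  -102.4  251.2] [[ 0.002  0.007 -1.   ]
 [ 0.002 -1.    -0.007]
 [-1.    -0.002 -0.002]] [-0.34  0.36  1.5   0.    1.28  1.23]
[299.09865471 212.92825112] [286 199  29  27 446] [523.  -86.1 146. ]
```

View pics/w2.png

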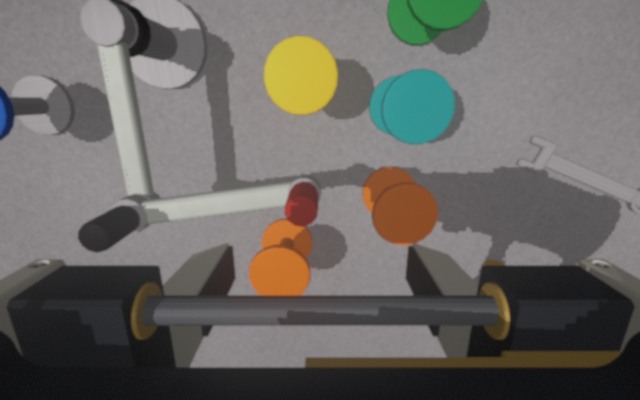

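The red knob lies where the top view says, within a few mm. I centre over (532,-88), descend to TCP z 156 and close.

Request:
move_arm(
  deltas=[
    {"x": 0, "y": -0.36, "z": -0.2, "roll": 0},
    {"x": 0.5, "y": 0, "z": 0, "roll": 0},
    {"x": 0.6, "y": 0, "z": 0, "roll": 0},
    {"x": 0.5, "y": 0, "z": 0, "roll": 0},
    {"x": 0.4, "y": 0, "z": 0, "roll": 0},
    {"x": 0.38, "y": 0, "z": 0, "roll": 0},
    {"x": 0, "y": 0, "z": 0, "roll": 0},
    {"x": 0, "y": 0, "z": 0, "roll": 0},
  ],
  grip=1,
)

```text
time: 2.53
tool_pos: [527.7, -93.4, 156.1]
tcp_rot: [-0.174, 1.569, 2.968]
contact_force: [-0.0, -0.4, 1.1]
grip_width: 91.7
```

Request:
move_arm(
  deltas=[
    {"x": 0, "y": 0, "z": 0, "roll": 0},
    {"x": 0, "y": 0, "z": 0, "roll": 0},
    {"x": 0, "y": 0, "z": 0, "roll": 0},
    {"x": 0, "y": 0, "z": 0, "roll": 0},
    {"x": 0, "y": 0, "z": 0, "roll": 0},
    {"x": 0, "y": 0, "z": 0, "roll": 0},
    {"x": 0, "y": 0, "z": 0, "roll": 0},
    {"x": 0, "y": 0, "z": 0, "roll": 0},
    {"x": 0, "y": 0, "z": 0, "roll": 0},
    {"x": 0, "y": 0, "z": 0, "roll": 0},
    {"x": 0, "y": 0, "z": 0, "roll": 0},
    {"x": 0, "y": 0, "z": 0, "roll": 0},
  ],
  grip=0,
)

```text
time: 3.53
tool_pos: [528.5, -92.5, 156.4]
tcp_rot: [-1.362, 1.57, 1.781]
contact_force: [-0.2, 1.5, 0.3]
grip_width: 23.6
```

Run:
```python
from h import *
o=bot.get_obs();print(o["time"],o["tool_pos"].round(1),o["contact_force"].round(1),o["grip_width"])
im=bot.capture("top");cv2.imwrite("pics/t3.png",im[:,:,::-1])
try:
    c,s=blob(im,"black",(290,215,325,245)); print(c,s,ray("top",*c,146).round(1))
except Exception as e: print(e)
```

```text
3.5333 [528.5 -92.5 156.4] [-0.2  1.5  0.3] 23.616146029863884
[307.85211268 227.35915493] [302 221  13  14 142] [510.   58.1 146. ]
```

View pics/t3.png

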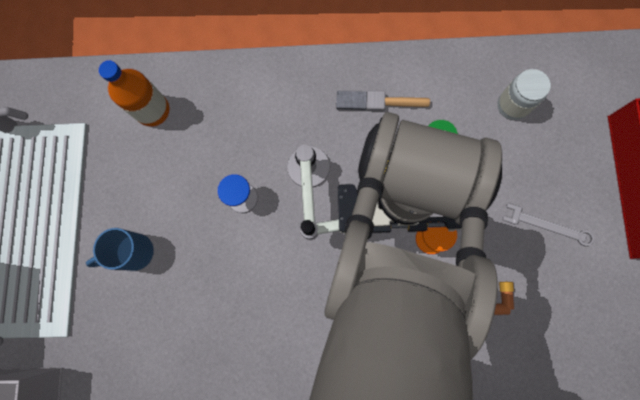

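The grip holds at 23.6 mm. Next I sweep the red knob round the elbow at (510.5,58.5), most of the way.

Request:
move_arm(
  deltas=[
    {"x": 0, "y": -0.07, "z": -0.26, "roll": 0},
    {"x": 0, "y": -0.08, "z": -0.26, "roll": 0},
    {"x": 0, "y": -0.11, "z": -0.31, "roll": 0},
    {"x": 0, "y": -0.11, "z": -0.31, "roll": 0},
    {"x": 0, "y": -0.16, "z": -0.28, "roll": 0},
    {"x": 0, "y": -0.16, "z": -0.28, "roll": 0},
    {"x": 0, "y": -0.21, "z": -0.25, "roll": 0},
    {"x": 0, "y": -0.21, "z": -0.25, "roll": 0},
    {"x": 0, "y": -0.25, "z": -0.21, "roll": 0},
    {"x": 0, "y": -0.25, "z": -0.21, "roll": 0},
    {"x": 0, "y": -0.28, "z": -0.16, "roll": 0},
    {"x": 0, "y": -0.28, "z": -0.16, "roll": 0},
    {"x": 0, "y": -0.31, "z": -0.11, "roll": 0},
    {"x": 0, "y": -0.31, "z": -0.11, "roll": 0},
    {"x": 0, "y": 0, "z": 0, "roll": 0},
    {"x": 0, "y": 0, "z": 0, "roll": 0},
  ],
  grip=0,
)

```text
time: 4.92
tool_pos: [654.5, 20.4, 156.5]
tcp_rot: [-0.385, 1.57, 2.76]
contact_force: [-3.4, 1.9, 3.3]
grip_width: 23.7
```

```bash
cat > look.py <<'E'
from h import *; import sys
o=bot.get_obs();print(o["time"],o["tool_pos"].round(1),o["contact_force"].round(1),o["grip_width"].round(1),o["joint_positions"].round(2))
for n in("top","side"):
    im=bot.capture(n); cv2.imwrite(f"pics/{n}{sys.argv[1]}.png",im[:,:,::-1])
E
python3 look.py 4
```

```text
Traceback (most recent call last):
  File "look.py", line 2, in <module>
    o=bot.get_obs();print(o["time"],o["tool_pos"].round(1),o["contact_force"].round(1),o["grip_width"].round(1),o["joint_positions"].round(2))
                                                                                       ^^^^^^^^^^^^^^^^^^^^^
AttributeError: 'float' object has no attribute 'round'
```

```bash
sed -i 's/o\["grip_width"\].round(1)/o["grip_width"]/' look.py; python3 look.py 4
python3 - <<'E'
import cv2,numpy as np
a=cv2.imread("pics/top4.png");b=cv2.imread("pics/side4.png")
cv2.imwrite("pics/c4.png",np.vstack([cv2.resize(a[130:270,200:470],(579,300)),cv2.resize(b[120:260,230:500],(579,300))]))
E
```

```text
4.9167 [654.5  20.4 156.5] [-3.4  1.9  3.3] 23.71714719185373 [-0.09  0.66  1.26  0.    1.22  1.48]
```

View pics/c4.png

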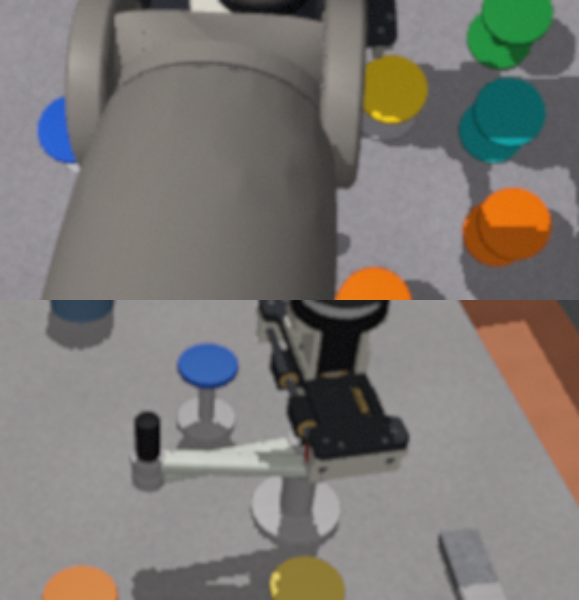

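The side view shows the arm almost folded, with the elbow at about (299,184), hardly moved. I finish the fold.

Request:
move_arm(
  deltas=[
    {"x": 0, "y": -0.2, "z": -0.05, "roll": 0},
    {"x": 0, "y": -0.2, "z": -0.05, "roll": 0},
    {"x": 0, "y": -0.2, "z": -0.02, "roll": 0},
    {"x": 0, "y": -0.2, "z": 0, "roll": 0},
    {"x": 0, "y": -0.15, "z": 0, "roll": 0},
    {"x": 0, "y": -0.1, "z": 0, "roll": 0},
    {"x": 0, "y": -0.05, "z": 0, "roll": 0},
    {"x": 0, "y": 0, "z": 0, "roll": 0},
    {"x": 0, "y": 0, "z": 0, "roll": 0},
  ],
  grip=0,
)

```text
time: 5.77
tool_pos: [658.0, 62.3, 156.4]
tcp_rot: [0.165, 1.567, -2.976]
contact_force: [-8.2, -0.2, 4.6]
grip_width: 23.4
```

```bash
python3 look.py 5
python3 - <<'E'
from h import *
b=cv2.imread("pics/side5.png")
c,s=blob(b[:,:,::-1].copy(),"black",(283,160,312,200));p=ray("side",*c,146);print(c,s,p)
cv2.imwrite("pics/c5.png",cv2.resize(b[120:260,230:500],(800,415)))
E
```

```text
5.7667 [658.   62.3 156.4] [-8.2 -0.2  4.6] 23.38507179926768 [-0.02  0.67  1.24 -0.    1.24  1.55]
[298.575 184.655] [294 174  10  22 200] [511.97848993  48.390492   146.        ]
```

View pics/c5.png

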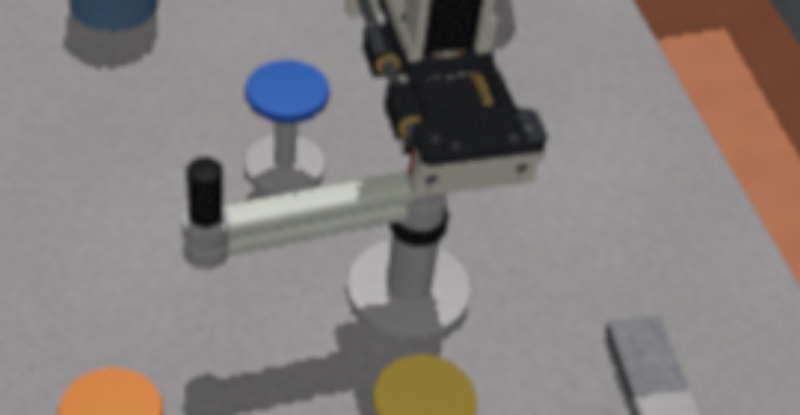

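The outer arm lies over the inner. I nudge on toward the stop, watching the force.

Request:
move_arm(
  deltas=[
    {"x": 0, "y": -0.05, "z": 0.05, "roll": 0},
    {"x": 0, "y": -0.05, "z": 0.03, "roll": 0},
    {"x": 0, "y": 0, "z": 0, "roll": 0},
    {"x": 0, "y": 0, "z": 0, "roll": 0},
  ],
  grip=0,
)

```text
time: 6.2
tool_pos: [657.3, 64.0, 156.5]
tcp_rot: [2.157, 1.566, -0.985]
contact_force: [1.5, -8.7, 0.8]
grip_width: 23.8
```

The y force rose to 8.7 N, so it is at the stop. I let go, rise, and look.

Request:
move_arm(
  deltas=[
    {"x": 0, "y": 0, "z": 0, "roll": 0},
    {"x": 0, "y": 0, "z": 0, "roll": 0},
    {"x": 0, "y": 0, "z": 0, "roll": 0},
    {"x": 0, "y": 0, "z": 0, "roll": 0},
    {"x": 0, "y": 0, "z": 0, "roll": 0},
    {"x": 0, "y": 0, "z": 0, "roll": 0},
    {"x": 0, "y": 0, "z": 0, "roll": 0},
    {"x": 0, "y": 0, "z": 0, "roll": 0},
    {"x": -0.3, "y": 0, "z": 0, "roll": 0},
    {"x": -0.6, "y": 0, "z": 0, "roll": 0},
    {"x": -0.8, "y": 0, "z": 0, "roll": 0},
    {"x": -0.8, "y": 0, "z": 0, "roll": 0},
    {"x": 0, "y": 0, "z": 0.7, "roll": 0},
    {"x": 0, "y": 0.05, "z": 0.9, "roll": 0},
    {"x": 0, "y": 0.1, "z": 0.9, "roll": 0},
    {"x": 0, "y": 0.1, "z": 0.9, "roll": 0},
    {"x": 0, "y": 0.1, "z": 0.5, "roll": 0},
    {"x": 0, "y": 0, "z": 0, "roll": 0},
    {"x": 0, "y": 0, "z": 0, "roll": 0},
  ],
  grip=1,
)

```text
time: 7.78
tool_pos: [500.0, 52.7, 257.3]
tcp_rot: [3.047, 1.569, -0.093]
contact_force: [0.5, -0.5, -0.0]
grip_width: 91.9
```

```bash
python3 look.py 6
python3 - <<'E'
from h import *
o,im=wrist_pic("pics/w6.png")
b=cv2.imread("pics/side6.png")
cv2.imwrite("pics/c6.png",np.vstack([cv2.resize(im[:,:,::-1],(480,300)),cv2.resize(b[120:260,230:454],(480,300))]))
E
```

```text
7.7833 [500.   52.7 257.3] [ 0.5 -0.5 -0. ] 91.89991124945544 [-0.05  0.3   1.58 -0.    1.27  1.52]
```

View pics/c6.png

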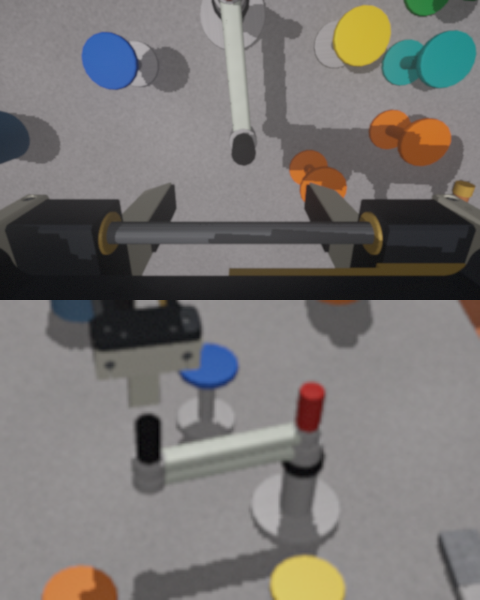

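The fold is complete: red over post, outer arm exactly over the inner. Now the black knob's position, from the wrist and side views.

Run:
```python
from h import *
o=bot.get_obs(); im=cv2.imread("pics/w6.png")[:,:,::-1].copy(); b=cv2.imread("pics/side6.png")[:,:,::-1].copy()
h=cv2.cvtColor(im,cv2.COLOR_RGB2GRAY); k=(h[165:225,300:350]<62).astype(np.uint8)
n,l,s,c=cv2.connectedComponentsWithStats(k);i=1+s[1:,4].argmax();cc=c[i]+[300,165];print(cc,s[i],wray(o,*cc,146).round(1))
c,s=blob(b,"black",(285,170,310,200));print("elbow side",c,s,ray("side",*c,146).round(1))
c,s=blob(b,"red",(355,140,400,190));print("red side",c,s,ray("side",*c,146).round(1))
```

```text
[324.36670179 199.1317176 ] [ 10  14  30  40 949] [509.8  49.5 146. ]
elbow side [298.58737864 184.4368932 ] [294 174  10  22 206] [512.1  48.9 146. ]
red side [374.25603865 169.34782609] [369 159  12  22 207] [661.9  63.4 146. ]
```

The black knob is at (511,50). Descend and grip.

Request:
move_arm(
  deltas=[
    {"x": 0, "y": 0.07, "z": -0.28, "roll": 0},
    {"x": 0.5, "y": 0, "z": 0, "roll": 0},
    {"x": 0.6, "y": 0, "z": 0, "roll": 0},
    {"x": 0.6, "y": 0, "z": 0, "roll": 0},
    {"x": 0.5, "y": 0, "z": 0, "roll": 0},
    {"x": 0.32, "y": 0, "z": 0, "roll": 0},
    {"x": 0, "y": 0, "z": 0, "roll": 0},
    {"x": 0, "y": 0, "z": 0, "roll": 0},
  ],
  grip=1,
)

```text
time: 8.6
tool_pos: [511.9, 50.0, 155.0]
tcp_rot: [0.004, 1.569, -3.136]
contact_force: [0.7, -0.1, -0.4]
grip_width: 91.7
```

Request:
move_arm(
  deltas=[
    {"x": 0, "y": 0, "z": 0, "roll": 0},
    {"x": 0, "y": 0, "z": 0, "roll": 0},
    {"x": 0, "y": 0, "z": 0, "roll": 0},
    {"x": 0, "y": 0, "z": 0, "roll": 0},
    {"x": 0, "y": 0, "z": 0, "roll": 0},
    {"x": 0, "y": 0, "z": 0, "roll": 0},
    {"x": 0, "y": 0, "z": 0, "roll": 0},
    {"x": 0, "y": 0, "z": 0, "roll": 0},
    {"x": 0, "y": 0, "z": 0, "roll": 0},
    {"x": 0, "y": 0, "z": 0, "roll": 0},
    {"x": 0, "y": 0, "z": 0, "roll": 0},
    {"x": 0, "y": 0, "z": 0, "roll": 0},
  ],
  grip=0,
)

```text
time: 9.6
tool_pos: [511.4, 49.9, 155.7]
tcp_rot: [1.027, 1.571, -2.113]
contact_force: [-0.7, -0.3, 0.5]
grip_width: 23.5
```

Gripped. I swing about the post (660,63) in 3.5° steps, and check before the end.

Request:
move_arm(
  deltas=[
    {"x": 0, "y": 0.11, "z": -0.01, "roll": 0},
    {"x": 0, "y": 0.11, "z": -0.02, "roll": 0},
    {"x": 0, "y": 0.22, "z": -0.04, "roll": 0},
    {"x": 0, "y": 0.22, "z": -0.05, "roll": 0},
    {"x": 0, "y": 0.22, "z": -0.07, "roll": 0},
    {"x": 0, "y": 0.21, "z": -0.08, "roll": 0},
    {"x": 0, "y": 0.21, "z": -0.09, "roll": 0},
    {"x": 0, "y": 0.2, "z": -0.11, "roll": 0},
    {"x": 0, "y": 0.2, "z": -0.12, "roll": 0},
    {"x": 0, "y": 0.19, "z": -0.13, "roll": 0},
    {"x": 0, "y": 0.18, "z": -0.14, "roll": 0},
    {"x": 0, "y": 0.17, "z": -0.15, "roll": 0},
    {"x": 0, "y": 0.16, "z": -0.16, "roll": 0},
    {"x": 0, "y": 0.15, "z": -0.17, "roll": 0},
    {"x": 0, "y": 0.14, "z": -0.18, "roll": 0},
    {"x": 0, "y": 0.13, "z": -0.19, "roll": 0},
    {"x": 0, "y": 0.06, "z": -0.1, "roll": 0},
    {"x": 0, "y": 0, "z": 0, "roll": 0},
    {"x": 0, "y": 0, "z": 0, "roll": 0},
  ],
  grip=0,
)

```text
time: 11.18
tool_pos: [584.6, -65.7, 155.7]
tcp_rot: [2.424, 1.569, -0.717]
contact_force: [1.1, -1.1, 0.4]
grip_width: 23.7
```

```bash
python3 look.py 7
```

```text
11.1833 [584.6 -65.7 155.7] [ 1.1 -1.1  0.4] 23.655324413073785 [-0.24  0.54  1.48 -0.    1.12  1.33]
```

View pics/side7.png

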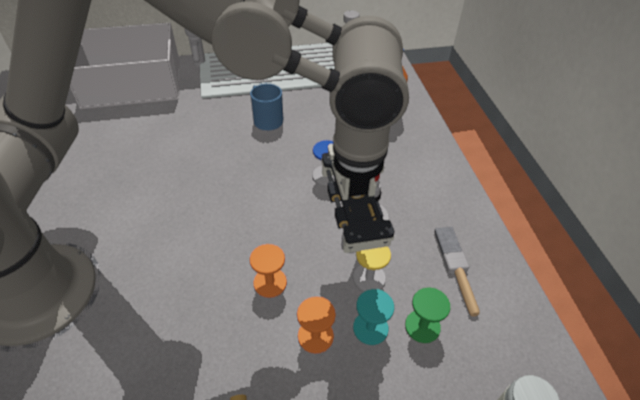

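Forces are about 1 N and the radius is 149 mm. About 15° more brings it over yellow.

Request:
move_arm(
  deltas=[
    {"x": 0, "y": 0.06, "z": -0.11, "roll": 0},
    {"x": 0, "y": 0.06, "z": -0.11, "roll": 0},
    {"x": 0, "y": 0.1, "z": -0.23, "roll": 0},
    {"x": 0, "y": 0.09, "z": -0.23, "roll": 0},
    {"x": 0, "y": 0.04, "z": -0.12, "roll": 0},
    {"x": 0, "y": 0.03, "z": -0.12, "roll": 0},
    {"x": 0, "y": 0, "z": 0, "roll": 0},
    {"x": 0, "y": 0, "z": 0, "roll": 0},
    {"x": 0, "y": 0, "z": 0, "roll": 0},
  ],
  grip=0,
)

```text
time: 12.03
tool_pos: [621.0, -80.9, 155.7]
tcp_rot: [2.124, 1.569, -1.016]
contact_force: [1.3, -5.1, -0.4]
grip_width: 23.6
```

Request:
move_arm(
  deltas=[
    {"x": 0, "y": 0, "z": 0, "roll": 0},
    {"x": 0, "y": 0, "z": 0, "roll": 0},
    {"x": 0, "y": 0, "z": 0, "roll": 0},
    {"x": 0, "y": 0, "z": 0, "roll": 0},
    {"x": 0, "y": 0, "z": 0, "roll": 0},
    {"x": 0, "y": 0, "z": 0, "roll": 0},
    {"x": 0, "y": 0, "z": 0, "roll": 0},
    {"x": 0, "y": 0, "z": 0, "roll": 0},
    {"x": -0.3, "y": 0, "z": 0, "roll": 0},
    {"x": -0.6, "y": 0, "z": 0, "roll": 0},
    {"x": -0.9, "y": 0, "z": 0, "roll": 0},
    {"x": -0.9, "y": 0, "z": 0, "roll": 0},
    {"x": 0, "y": 0, "z": 0.7, "roll": 0},
    {"x": 0, "y": 0.7, "z": 0.7, "roll": 0},
    {"x": 0, "y": 0.7, "z": 0.7, "roll": 0},
    {"x": 0, "y": 0.7, "z": 0.7, "roll": 0},
    {"x": 0, "y": 0.7, "z": 0.7, "roll": 0},
    {"x": 0, "y": 0.7, "z": 0.7, "roll": 0},
    {"x": 0, "y": 0.7, "z": 0, "roll": 0},
    {"x": 0, "y": 0, "z": 0, "roll": 0},
  ],
  grip=1,
)

```text
time: 13.7
tool_pos: [451.8, -252.8, 264.1]
tcp_rot: [1.905, 1.568, -1.239]
contact_force: [0.4, -0.3, 0.6]
grip_width: 92.1
```

```bash
python3 look.py 8;python3 - <<'E'
import cv2,numpy as np
a=cv2.imread("pics/top8.png");b=cv2.imread("pics/side8.png")
cv2.imwrite("pics/c8.png",np.vstack([cv2.resize(a[110:250,200:470],(579,300)),cv2.resize(b[140:280,250:520],(579,300))]))
E
```

```text
13.7 [ 451.8 -252.8  264.1] [ 0.4 -0.3  0.6] 92.08871113370972 [-0.66  0.32  1.52 -0.    1.3   0.92]
```

View pics/c8.png

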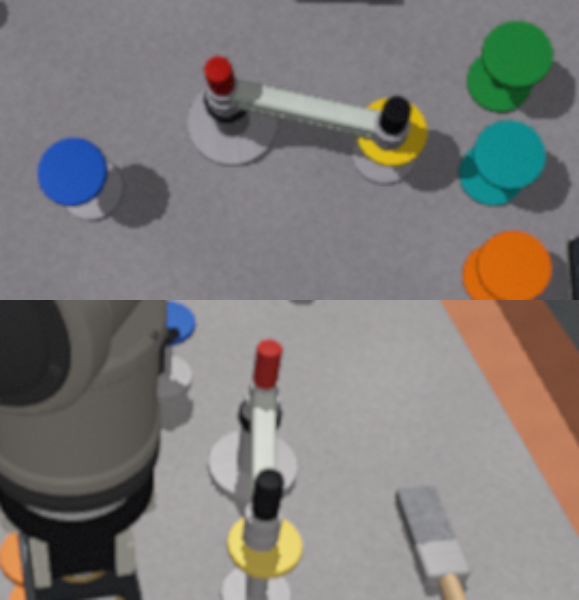

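Top view: the black knob (384,165) stands over the yellow cap and red stands over the post; the arms are in line. I check the offset numerically and hand in.

Run:
```python
from h import *
a=cv2.imread("pics/top8.png")[:,:,::-1].copy(); b=cv2.imread("pics/side8.png")[:,:,::-1].copy()
k=ray("top",*blob(a,"black",(372,148,400,182))[0],146); r=ray("top",*blob(a,"red",(285,130,315,160))[0],146)
print("top black",k.round(1),"red",r.round(1),np.linalg.norm(k-r))
k2=ray("side",*blob(b,"black",(362,215,388,245))[0],146); r2=ray("side",*blob(b,"red",(360,150,390,190))[0],146); print("side",k2.round(1),r2.round(1))
d=np.linalg.norm(k[:2]-np.array([622,-82]));print("off yellow",d)
if d<10: print(bot.close_job(), bot.get_obs()["time"])
```

```text
top black [619.7 -78.8 146. ] red [660.7  66.3 146. ] 150.7914084719132
side [620.7 -85.1 146. ] [661.9  63.3 146. ]
off yellow 3.884887034979307
the job is handed in; nothing more can be done
the job is handed in; nothing more can be done
```

The drying rail is folded and parked on the yellow rest, and I handed the job in at about 14 s of the 51 s allowed.

- **Fold:** I gripped the red knob and swept it round the elbow until the arm met its stop. The side force rose to about 9 N there. The camera views after letting go showed the red knob over the post.
- **Park:** I gripped the black knob and swung the folded pair about 70° round to the yellow rest. I then let go and moved the gripper clear.
- **Last checks:** The black knob is about 4 mm from the centre of the yellow cap (64 mm across). The red knob is at the post to within about 4 mm, and the two knobs are 151 mm apart, against 150 mm expected.
- **Disagreements:** The top and side cameras differ by up to about 6 mm in y, more than the stated 2 mm calibration, but well inside what the cap allows. The first move call was refused because its rows lacked some values, and nothing moved.

No measured force passed about 10 N, and the look-alikes were not touched.

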